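# Roll push-fit tiles home with a hand roller

## Task

Take the hand roller from its holder, set it down on the tile at the brass-marked end of the mounting board and roll it with firm, even pressure along the row to the far end, until all six tiles are fully home; press only with the roller, and never harder than about 25 N, or a tile cracks. Then hang the roller upright back in its holder and let go. Leave everything else on the bench alone.

Things in the scene. Friction and masses are not known exactly. Their poses are not given: they have to be found in the camera images.
- stand: Fixed stand carrying a wooden board (196 x 104 mm) with a row of six tiles. Dark steel base plate 236 x 136 x 8 mm; origin: centre of its underside (4 mm rubber feet below it); x along the row (rolling direction), z up. Brass plates on base and board mark the start end, -x. Cheeks 52 mm high at y = +-62 mm, black knobs outside. Each tile is 28 mm along x, 80 mm wide in y, pitch 29 mm; tops nominally 55 mm above the origin when proud, 52 mm home.
- row_start (a point): Fixed point of the stand, 55 mm above its underside at x = -72.5 mm, y = 0: the nominal place of the top centre of tile0, proud. The board is really clamped at an unknown height, up to 6 mm above or below nominal, and at an unknown tilt of up to 0.09 rad either way about the stand's y axis (each end up to 6.5 mm more or less). Neither is reported, and they stay as they are under load.
- row_end (a point): The same for tile5, the last, at x = +72.5 mm. The whole board is sprung: it goes straight down under load by about 0.14 mm per N beyond the first 3 N, at most 8 mm, and comes back up. The wooden top of the board lies 3 mm below the tops of tiles that are home, so the drum touches tiles only.
- holder: Fixed open-topped aluminium pocket, outer 60 (x) x 95 (y) x 54 mm high, walls and floor 6 mm, inside 48 x 83 mm, on a 90 x 125 x 5 mm foot. Origin: centre of the foot's underside (4 mm rubber feet below), z up. The hand roller hangs in it upright, drum inside, bridge plate resting on the rim, its axle 30 mm above this origin, x along the holder's x (either way round), 4 mm of play on each side.
- brayer: Loose hand roller, about 0.4 kg, same either way round. Origin: middle of the drum's axle; y along the axle, x rolling direction, z up to the handle. Black rubber drum, diameter 40, 60 mm long; fork arms to y = +-38 mm, 9 mm below the axle. Bridge plate 64 (x) x 100 (y) mm, z = 24 to 34 mm. Upright dark wooden handle on it, 26 mm thick in x (grasp here), 44 mm in y, z = 34 to 90 mm.
- drum (a joint): Turning angle of the roller's drum on its axle (rad), free either way.
- tile0 (a joint): How far tile 0 (counted from the brass end; colours blue, white, terracotta repeating) has been pressed into the board, in m: 0 stands 3 mm proud, 0.003 fully home. It is a push fit: it goes down straight against a steady friction of about 8 N and stays where it is left.
- tile1 (a joint): How far tile 1 (counted from the brass end; colours blue, white, terracotta repeating) has been pressed into the board, in m: 0 stands 3 mm proud, 0.003 fully home. It is a push fit: it goes down straight against a steady friction of about 8 N and stays where it is left.
- tile2 (a joint): How far tile 2 (counted from the brass end; colours blue, white, terracotta repeating) has been pressed into the board, in m: 0 stands 3 mm proud, 0.003 fully home. It is a push fit: it goes down straight against a steady friction of about 8 N and stays where it is left.
- tile3 (a joint): How far tile 3 (counted from the brass end; colours blue, white, terracotta repeating) has been pressed into the board, in m: 0 stands 3 mm proud, 0.003 fully home. It is a push fit: it goes down straight against a steady friction of about 8 N and stays where it is left.
- tile4 (a joint): How far tile 4 (counted from the brass end; colours blue, white, terracotta repeating) has been pressed into the board, in m: 0 stands 3 mm proud, 0.003 fully home. It is a push fit: it goes down straight against a steady friction of about 8 N and stays where it is left.
- tile5 (a joint): How far tile 5 (counted from the brass end; colours blue, white, terracotta repeating) has been pressed into the board, in m: 0 stands 3 mm proud, 0.003 fully home. It is a push fit: it goes down straight against a steady friction of about 8 N and stays where it is left.
- masking_tape: roll of masking tape lying flat, 100 x 98 x 25 mm, loose bystander; origin at the centre of its underside, z up
- weight_1: dark red cloth-covered paper weight with tape handle, 48 x 68 x 35 mm, loose bystander; origin at the centre of its underside, z up
- glue_tube: yellow glue tube with white cap lying on its side, 38 x 105 x 24 mm, loose bystander; origin at the centre of its underside, z up
- lidded_pot: small white lidded pot, diameter 40 mm, 22 mm high, loose bystander; origin at the centre of its underside, z up

How it is judged:
On the way, in this order (a step that is already met when the one before it is completed fails the run):
1. the roller is lifted clear of its holder (z of brayer in the frame of holder above 0.07 m), for 0.1 s.
2. the roller presses the first tile, at the brass end, home, the last three tiles still proud (value of joint tile0 above 0.0023 m and contact force between brayer and stand above 4 N and x of brayer in the frame of stand below -0.045 m and value of joint each of tile3, tile4, tile5 below 0.0023 m), for 0.1 s.
3. the roller, turning under load, passes the middle of the row, the last tile still proud (contact force between brayer and stand above 4 N and x of brayer in the frame of stand between -0.03 and 0.03 m and (velocity of joint drum above 0.2 rad/s or velocity of joint drum below -0.2 rad/s) and value of joint each of tile0, tile1 above 0.0023 m and value of joint tile5 below 0.0023 m), for 0.08 s.
4. the roller presses on the last tile and all six tiles are home (contact force between brayer and stand above 4 N and x of brayer in the frame of stand above 0.05 m and value of joint each of tile0, tile1, tile2, tile3, tile4, tile5 above 0.0023 m), for 0.1 s.
At the end, for the whole second after the job is handed in: All six tiles pressed in by more than 2.3 of their 3 mm; the roller at rest and released, hanging upright in its holder (within 8 mm of its middle, its axle less than 34 mm above the holder's underside, tilted less than 0.06 rad) (value of joint each of tile0, tile1, tile2, tile3, tile4, tile5 above 0.0023 m and z of brayer in the frame of holder below 0.034 m and horizontal distance between brayer and holder below 0.008 m and angle between brayer's own z axis and vertical below 0.06 rad and linear speed of brayer below 0.02 m/s and contact force between the fingers and brayer below 0.1 N); the robot touches nothing.
It fails at once if the roller presses on the board or stand with more than 27 N (contact force between brayer and stand above 27 N).
It fails at once if the fingers or arm push on the tiles, the board or the stand (more than 3 N) (contact force between any of the fingers, the arm and stand above 3 N).
It fails at once if a bystander (masking tape, weight, glue tube or lidded pot) is moved more than 20 mm (distance of any of masking_tape, weight_1, glue_tube, lidded_pot from where it was at the start of the episode above 0.02 m).
It also fails if it takes over 69 s, if anything falls off the work surface, if the arm or the gripper's body presses on something with over 40 N, if the wrist force passes 120 N, or if a joint passes its speed limit or range.

## Robot

A 7-joint arm with a two-finger parallel gripper is mounted at the origin on a cart in front of the work surface, level with it; the furniture and walls round the work are solid. World frame = base frame: x ahead of the robot, y to its left, z up, the work surface at z = 0. Lengths are in m, angles in rad, forces in N, time in s.
With the tool pointing down it reaches from about 0.35 to 0.9 m from the base axis. Payload 8.1 kg.
Tool frame: the origin (TCP) lies at the very end of the fingers, on their centre line; the grasp point (between the pads) lies arm.hold_point_z behind it (arm.hold_point_z is the distance from the TCP to the grasp point, in m); z points along the fingers, y is the line along which they close (so a half turn about z gives the same grasp; the last joint's range is limited). The gripper opens to 92 mm and grips with 3 to 60 N. Pads are 19 mm wide; open, the fingers measure 130 mm over their backs; the gripper's body (75 mm by 190 mm) begins 47 mm behind the grasp point.
Start: joints at [-1.292, 0.434, 0.025, 1.573, -0.012, 1.134, -0.075], TCP at [0.233, 0.58, 0.227] pointing down, gripper open.
Joint ranges: [-2.62, 2.62], [-0.44, 2.09], [-1.27, 1.32], [0.08, 2.57], [-1.32, 4.46], [0.12, 2], [-2.74, 2.74]. Speed limits (rad/s): [2.22, 2.22, 3.01, 3.01, 3.14, 3.14, 3.14].

## Interface

Orientations are given as a rotation vector (axis times angle).
In Python, from cell import arm, vision, job, cut_out gives the robot as it stands. The module is installed in compiled form; this text tells all that it offers.
- The arm moves only by the tool play_rows, never from a script. Its argument "increments" is text: rows parted by semicolons, each of 5 numbers parted by spaces: the shift along the tool's x, y, z in cm, then the turn about the tool's z in degrees, then the opening, from -1 (shut) to 1 (fully open), so that 0 is half open. A call has 1 to 5 rows; each row shifts and turns the commanded pose from where the row before left it, along the tool's axes as they then stand; what a row does not reach is not made up. A row lasts 1/12 s, in which the tool goes at most 41.7 mm and 7.16 degrees, less where a joint would pass 70% of its speed; a pose out of reach is approached as far as the arm can. A call is refused whole if a number of a shift passes 4.17 or a number of a turn 7.16, either way. A call with a gripper value outside its range is refused whole. The fingers move at their own pace and stop on an object; "grip_force" is the grip in N (left out, the last holds). Time passes only in rows, so rows that do not move let the fingers close. It gives the time, the measured TCP pose, the force, the opening and the grip force at its end, in the units of the state.
- arm.observe(): the state, without advancing time (a new reading comes with each control period).
- vision.get_image(name): name is "side" or "top" or "wrist"; returns a dict with "frame" (420x560x3 uint8, red, green, blue), "z_map" (420x560 float32, m along the optical axis (not along the pixel's ray), 0 where there is no reading), "mtx" (3x3 intrinsics, pixels), "cam_to_world" (4x4, takes a point from camera to world coordinates). Camera axes: x right, y up, looking along -z (the intrinsics and any distortion apply to the point x, -y, -z); pixel columns grow to the right and rows downward; lengths in m; the calibration is good to about 2 mm. The wrist camera is an equidistant fisheye: a pixel r from the principal point sees the ray r / f radians off the axis. A picture is of the moment at which its call begins.
- job.sign_off(): hands the job in; it is judged then, once.
Trained networks look in a picture, given as the dict that the camera call returned (one of the last four; its "shot" number tells which), for a name from the list of things; names that differ only in an ending like _2 or _b are one class to them, and where a whole thing is asked for, a point or a joint stands for the part that bears it (a point fixed in the world has none). Each returns a list of dicts, best first, with "confidence" (0 to 1); they miss things now and then, are a little off and sometimes report something else, mostly with a low value. They report only what shows in the picture. A call takes as long as a camera call.
- cut_out(query, picture): "mask" (420x560 bool, what is visible of it) and "point" ([row, column] in pixels, amid what is visible of it).
The state is a dict: "clock": time; "joints": joint angles; "dq": joint speeds; "joint_efforts": joint torques, N m; "position": TCP position; "ee_rot": TCP orientation; "force": force on the tool from outside, world axes, zero at the start; "ft_torque": the same for the moment, N m; "width": opening from 0.0 (shut) to 1.0 (fully open); "gripper_force": force on a finger pad.
Only numpy, scipy, OpenCV 4.12 (cv2) and the standard library are available. Lean on these libraries where they do the work, as an engineer would, in place of code of your own. Each camera call takes 0.05 s, during which the arm holds its last target. There are 200 camera calls.

## Working session

There is one attempt and no reset: what is moved stays moved. The work goes in short steps, Python scripts to look and compute and a tool call to move; the robot and the scene stay as the last step left them, time stands still between calls to the robot, and variables do not carry over. Pictures are saved under pics/ and viewed, at most 10 in all, crops included, and the job is handed in when it is done.

Besides the shell and the picture viewer there is one more tool, called after "Emit:" as a command line: name --argument value ..., lists and objects as JSON in quotes. play_rows: Moves the arm, as the interface text tells. Its arguments: {"type":"object","properties":{"increments":{"type":"string"},"grip_force":{"type":"number"}},"required":["increments"]}

```bash
mkdir -p pics
cat > h.py <<'E'
import numpy as np, cv2
from cell import arm, vision, job, cut_out
def cloud(p):
    z=p["z_map"].astype(float);K=p["mtx"];v,u=np.indices(z.shape)
    P=np.stack([(u-K[0,2])/K[0,0]*z,-(v-K[1,2])/K[1,1]*z,-z],-1)
    T=p["cam_to_world"];W=P@T[:3,:3].T+T[:3,3];W[z<=0]=np.nan
    return W
def save(p,n): cv2.imwrite("pics/"+n,p["frame"][:,:,::-1])
E
python3 - <<'E'
from h import *
s=arm.observe();print({k:np.round(v,3) for k,v in s.items()},arm.hold_point_z)
for c in("top","side"):
    p=vision.get_image(c);save(p,c+".png");W=cloud(p)
    print(c,p["cam_to_world"][:3,3])
    for q in("stand","holder","brayer","masking_tape","weight_1","glue_tube","lidded_pot"):
        for r in cut_out(q,p)[:2]:
            m=r["mask"]&np.isfinite(W[...,2]);w=W[m]
            if len(w)<5: continue
            x=w[:,:2].astype(np.float32);b=cv2.minAreaRect(x)
            print(q,round(r["confidence"],2),r["point"],np.round(b[0],3),np.round(b[1],3),round(b[2],1),"z",np.round(np.percentile(w[:,2],[5,50,95]),3))
E
```

```text
{'clock': np.float64(0.0), 'joints': array([-1.292,  0.435,  0.025,  1.574, -0.012,  1.134, -0.075]), 'dq': array([ 0.002,  0.   , -0.001, -0.001,  0.   ,  0.001, -0.001]), 'joint_efforts': array([ 2.0000e-03, -6.6786e+01,  9.8600e-01, -3.1446e+01, -6.0000e-02,
        4.3000e-02,  0.0000e+00]), 'position': array([0.233, 0.58 , 0.226]), 'ee_rot': array([-5.960e-01, -3.084e+00,  2.000e-03]), 'force': array([0.47 , 0.047, 0.486]), 'ft_torque': array([-0.013, -0.012, -0.03 ]), 'gripper_force': np.float64(0.0), 'width': np.float64(1.0)} 0.0188
top [0.4950162  0.02991528 1.06205113]
stand 0.87 [245.7, 251.8] [0.476 0.11 ] [0.239 0.157] 81.8 z [0.009 0.054 0.061]
stand 0.71 [243.1, 220.7] [0.486 0.183] [0.031 0.077] 86.0 z [0.052 0.055 0.058]
holder 0.92 [235.4, 337.2] [ 0.515 -0.167] [0.128 0.093] 0.6 z [-0.001  0.008  0.041]
brayer 0.65 [225.1, 353.7] [ 0.519 -0.173] [0.079 0.105] 86.0 z [0.063 0.068 0.124]
masking_tape 0.81 [256.4, 137.6] [0.442 0.396] [0.103 0.098] 23.4 z [-0.     0.022  0.026]
weight_1 0.82 [167.0, 253.8] [0.698 0.087] [0.066 0.046] 70.6 z [0.022 0.027 0.036]
glue_tub
[... 276 characters left out ...]
2 0.056 0.064]
holder 0.97 [268.5, 272.2] [ 0.517 -0.167] [0.093 0.123] 88.3 z [0.008 0.018 0.055]
brayer 0.57 [249.4, 276.6] [ 0.533 -0.13 ] [0.167 0.107] 70.9 z [0.062 0.072 0.126]
masking_tape 0.67 [248.0, 278.0] [ 0.521 -0.131] [0.146 0.103] 85.1 z [0.065 0.072 0.126]
weight_1 0.62 [201.7, 309.6] [0.704 0.099] [0.099 0.047] 72.4 z [0.01  0.029 0.038]
weight_1 0.5 [209.9, 243.3] [0.47  0.041] [0.038 0.076] 87.9 z [0.059 0.063 0.067]
glue_tube 0.71 [322.3, 266.4] [ 0.437 -0.358] [0.121 0.036] 76.8 z [0.008 0.021 0.026]
lidded_pot 0.63 [318.4, 312.8] [ 0.547 -0.382] [0.039 0.035] 68.6 z [0.019 0.024 0.027]
lidded_pot 0.62 [187.4, 245.9] [0.484 0.152] [0.034 0.077] 89.1 z [0.056 0.06  0.063]
```

View pics/top.png

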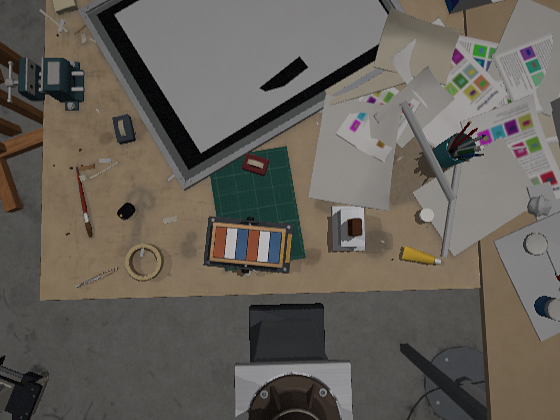

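View pics/side.png

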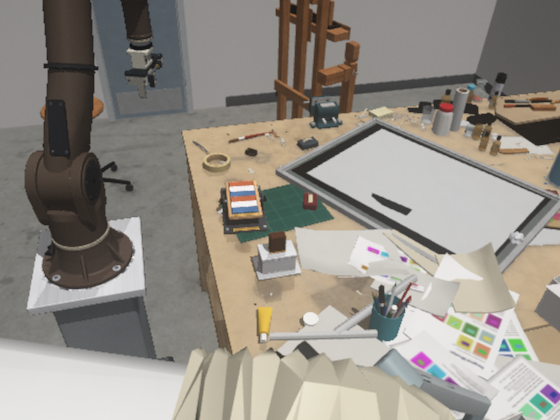

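Run:
```python
from h import *
from scipy.spatial.transform import Rotation as R
print(np.round(R.from_rotvec(arm.observe()["ee_rot"]).as_matrix(),3))
for c in("top","side"):
    p=vision.get_image(c);W=cloud(p);f=p["frame"].astype(int)
    z=W[...,2]
    t=np.isfinite(z)&(abs(z)<.012)&(abs(W[...,0]-.5)<.12)&(abs(W[...,1]+.03)<.06);print(c,"table",np.median(z[t]),t.sum())
    reg=(abs(W[...,0]-.48)<.06)&(abs(W[...,1]-.11)<.115)&(z>.035)&(z<.08)
    hsv=cv2.cvtColor(p["frame"],cv2.COLOR_RGB2HSV);r,g,b=f[...,0],f[...,1],f[...,2]
    blue=reg&(b>r+40);white=reg&(abs(r-b)<25)&(r>150);ter=reg&(r>b+50)&(hsv[...,1]>130)
    m=cv2.morphologyEx((blue|white|ter).astype(np.uint8),cv2.MORPH_OPEN,np.ones((3,3)))>0
    n,l,st,ce=cv2.connectedComponentsWithStats(m.astype(np.uint8));k=1+np.argmax(st[1:,4]);m=l==k
    w=W[m];A=np.c_[w[:,:2]-[.48,.11],np.ones(len(w))]
    ok=np.ones(len(w),bool)
    for _ in range(4):
        co=np.linalg.lstsq(A[ok],w[ok,2],rcond=None)[0];e=w[:,2]-A@co;ok=abs(e)<.003
    bx=cv2.minAreaRect(w[:,:2].astype(np.float32))
    print("tiles",m.sum(),ok.mean(),np.round(co,4),np.std(e[ok]),bx)
    # individual tile centroids
    for nm,mk in(("b",blue),("w",white),("t",ter)):
        n,l,st,ce=cv2.connectedComponentsWithStats((mk&m).astype(np.uint8))
        for k in range(1,n):
            if st[k,4]>60: print(nm,st[k,4],np.round(np.nanmean(W[l==k],0),4))
    near=(abs(W[...,0]-.515)<.07)&(abs(W[...,1]+.17)<.07)
    for nm,lo,hi in(("handle",.115,.14),("bridge",.055,.08),("foot",.004,.014)):
        q=W[near&(z>lo)&(z<hi)];x=q[:,:2].astype(np.float32);print(nm,len(q),np.round(q.mean(0),4),cv2.minAreaRect(x))
```

```text
[[-0.928  0.373  0.   ]
 [ 0.373  0.928  0.   ]
 [-0.     0.    -1.   ]]
top table 0.0004775711155045048 3172
tiles 1850 0.8805405405405405 [ 0.0001 -0.0326  0.0577] 0.0014185897019214477 ((0.4778026044368744, 0.10588990151882172), (0.18241366744041443, 0.0786750391125679), 83.18262481689453)
b 300 [0.4801 0.1252 0.0573]
b 304 [0.469  0.039  0.0601]
w 286 [0.4835 0.154  0.0563]
w 288 [0.4737 0.0676 0.0595]
t 307 [0.4871 0.1828 0.0552]
t 303 [0.4758 0.0967 0.0583]
t 62 [0.4579 0.0204 0.0568]
handle 181 [ 0.5159 -0.1657  0.1226] ((0.5157848596572876, -0.16627053916454315), (0.025586852803826332, 0.039812419563531876), 88.4981689453125)
bridge 765 [ 0.5189 -0.1678  0.0667] ((0.5265353322029114, -0.18660062551498413), (0.10400523990392685, 0.11919183284044266), 88.6082534790039)
foot 435 [ 0.5114 -0.147   0.008 ] ((0.5142615437507629, -0.17102974653244019), (0.12487450242042542, 0.12700966000556946), 83.86009979248047)
side table 0.0036269157057071677 1409
tiles 275 0.8472727272727273 [ 0.0072 -0.0418  0.0604] 0.0014655337516409296 ((0.4697797894477844, 0.051901623606681824), (0.06259296834468842, 0.07944697141647339), 81.51518249511719)
b 135 [0.4682 0.0362 0.0629]
w 140 [0.471  0.0653 0.0624]
handle 146 [ 0.5162 -0.1703  0.1237] ((0.5175432562828064, -0.1663757860660553), (0.03180357441306114, 0.04436001181602478), 89.51483154296875)
bridge 571 [ 0.518  -0.1796  0.0684] ((0.52631014585495, -0.18681417405605316), (0.10476803034543991, 0.11864334344863892), 89.05216217041016)
foot 451 [ 0.5043 -0.192   0.0093] ((0.5146639943122864, -0.17113840579986572), (0.13721035420894623, 0.13846731185913086), 89.84200286865234)
```

Emit:
play_rows --increments "0 0 0 -5.5 1; 0 0 0 -5.5 1; 0 0 0 -5.5 1; 0 0 0 -5.4 1" --grip_force 55

```text
clock: 1.23
position: [0.2328, 0.58, 0.2267]
ee_rot: [-0.008, 3.142, 0.0]
force: [0.1, 0.2, 0.2]
width: 0.999
gripper_force: 0.0
```

Emit:
play_rows --increments "-1.4 -3.7 0 0 1; -1.4 -3.7 0 0 1; -1.4 -3.7 0 0 1; -1.4 -3.7 0 0 1; -1.4 -3.7 0 0 1"

```text
clock: 1.65
position: [0.3034, 0.3933, 0.2268]
ee_rot: [-0.001, 3.141, 0.001]
force: [0.7, 0.1, -0.4]
width: 1.002
gripper_force: 0.0
```

Emit:
play_rows --increments "-1.4 -3.7 0 0 1; -1.4 -3.7 0 0 1; -1.4 -3.7 0 0 1; -1.4 -3.7 0 0 1; -1.4 -3.7 0 0 1"

```text
clock: 2.07
position: [0.3734, 0.2082, 0.2271]
ee_rot: [-0.001, 3.141, 0.001]
force: [0.8, 0.5, 0.1]
width: 1.002
gripper_force: 0.0
```

Emit:
play_rows --increments "-1.4 -3.7 0 0 1; -1.4 -3.7 0 0 1; -1.4 -3.7 0 0 1; -1.4 -3.7 0 0 1; -1.4 -3.7 0 0 1"

```text
clock: 2.48
position: [0.4435, 0.0232, 0.2271]
ee_rot: [-0.001, 3.141, 0.001]
force: [0.6, -0.0, -0.7]
width: 1.001
gripper_force: 0.0
```

Emit:
play_rows --increments "-1.45 -3.78 0 0 1; -1.45 -3.78 0 0 1; -1.45 -3.78 0 0 1; -1.45 -3.78 0 0 1; -1.45 -3.78 0 0 1"

```text
clock: 2.9
position: [0.5161, -0.1658, 0.227]
ee_rot: [-0.001, 3.141, 0.0]
force: [1.3, 0.8, 1.2]
width: 0.999
gripper_force: 0.0
```

Run:
```python
from h import *
s=arm.observe();print(s["position"],s["ee_rot"])
p=vision.get_image("wrist");save(p,"w1.png")
z=p["z_map"].astype(float);K=p["mtx"];v,u=np.indices(z.shape)
a=(u-K[0,2])/K[0,0];b=(v-K[1,2])/K[1,1];r=np.hypot(a,b)+1e-9
k=np.where(r<1.5,np.tan(np.minimum(r,1.5)),np.nan)/r
P=np.stack([a*k*z,-b*k*z,-z],-1);T=p["cam_to_world"];W=P@T[:3,:3].T+T[:3,3];W[z<=0]=np.nan
print(T)
near=(abs(W[...,0]-.515)<.08)&(abs(W[...,1]+.17)<.08)
for nm,lo,hi in(("handle",.118,.135),("bridge",.06,.075),("rimfoot",.004,.014)):
    q=W[near&(W[...,2]>lo)&(W[...,2]<hi)];x=q[:,:2].astype(np.float32)
    if len(q)>5: print(nm,len(q),np.round(q.mean(0),4),cv2.minAreaRect(x))
```

```text
[ 0.51612258 -0.16582788  0.22698243] [-1.21498196e-03  3.14084947e+00  1.29242688e-04]
[[-1.34680321e-03 -9.61081513e-01 -2.76261672e-01  4.41001215e-01]
 [ 9.99999090e-01 -1.27388451e-03 -4.43402559e-04 -1.65238447e-01]
 [ 7.42205379e-05 -2.76262017e-01  9.61082355e-01  3.84851370e-01]
 [ 0.00000000e+00  0.00000000e+00  0.00000000e+00  1.00000000e+00]]
handle 1481 [ 0.5142 -0.1652  0.1233] ((0.5154033899307251, -0.164941668510437), (0.025417746976017952, 0.04285872355103493), 89.39070892333984)
bridge 4642 [ 0.5122 -0.1698  0.0676] ((0.5248960852622986, -0.19114020466804504), (0.11592748761177063, 0.12018999457359314), 88.85078430175781)
rimfoot 2089 [ 0.4907 -0.1651  0.0088] ((0.5150048732757568, -0.16512902081012726), (0.09056897461414337, 0.12467268109321594), 88.61778259277344)
```

View pics/w1.png

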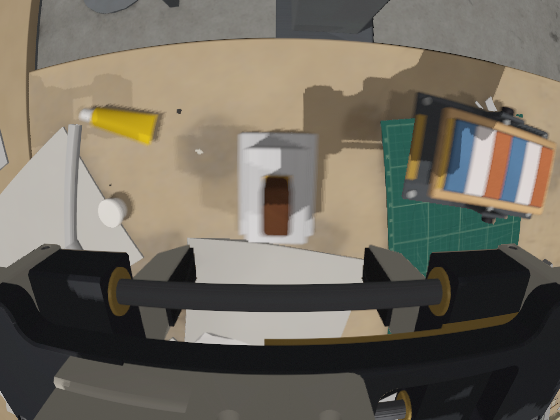

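Emit:
play_rows --increments "0.05 0.1 3.5 1 1; 0 0 3.5 0 1; 0 0 3.5 0 1; 0 0 2.9 0 1; 0 0 2 0 1"

```text
clock: 3.37
position: [0.5139, -0.1625, 0.0701]
ee_rot: [-0.027, -3.139, -0.001]
force: [-0.5, -0.3, 0.5]
width: 0.999
gripper_force: 0.0
```

Emit:
play_rows --increments "0 0 0 0 -1; 0 0 0 0 -1; 0 0 0 0 -1; 0 0 0 0 -1; 0 0 0 0 -1"

```text
clock: 3.78
position: [0.5163, -0.1631, 0.0743]
ee_rot: [0.027, 3.139, -0.0]
force: [-0.5, 0.4, -0.9]
width: 0.687
gripper_force: 0.0
```

Emit:
play_rows --increments "0 0 0 0 -1; 0 0 0 0 -1; 0 0 0 0 -1; 0 0 0 0 -1; 0 0 0 0 -1"

```text
clock: 4.2
position: [0.5152, -0.163, 0.0728]
ee_rot: [0.027, 3.141, -0.0]
force: [-0.3, -1.5, 0.8]
width: 0.325
gripper_force: 0.9
```

Emit:
play_rows --increments "0 0 0 0 -1; 0 0 0 0 -1; 0 0 0 0 -1; 0 0 0 0 -1; 0 0 0 0 -1"

```text
clock: 4.62
position: [0.5152, -0.1633, 0.0728]
ee_rot: [0.027, 3.141, -0.001]
force: [-0.9, -2.3, 1.0]
width: 0.281
gripper_force: 55.0
```

Emit:
play_rows --increments "0 0 0 0 -1; 0 0 0 0 -1"

```text
clock: 4.78
position: [0.5152, -0.1633, 0.0728]
ee_rot: [0.027, 3.141, -0.001]
force: [-0.7, -3.5, 1.4]
width: 0.276
gripper_force: 55.0
```

Emit:
play_rows --increments "0 0 -2 0 -1; 0 0 -2 0 -1; 0 0 -2 0 -1; 0 0 -2 0 -1; 0 0 -2 0 -1"

```text
clock: 5.2
position: [0.5143, -0.1619, 0.1729]
ee_rot: [-0.026, -3.139, -0.002]
force: [0.2, -0.5, -3.2]
width: 0.279
gripper_force: 55.0
```

Emit:
play_rows --increments "0 0 0 0 -1; 0 0 0 0 -1"

```text
clock: 5.37
position: [0.5153, -0.1622, 0.1728]
ee_rot: [0.026, 3.141, 0.001]
force: [0.2, -0.3, -3.5]
width: 0.272
gripper_force: 55.0
```

Emit:
play_rows --increments "0.85 3.36 0 0 -1; 0.85 3.36 0 0 -1; 0.85 3.36 0 0 -1; 0.8 3.36 0 0 -1; 0.8 3.36 0 0 -1"

```text
clock: 5.78
position: [0.4745, 0.0074, 0.171]
ee_rot: [-0.027, -3.138, 0.0]
force: [-0.2, 1.0, -3.5]
width: 0.284
gripper_force: 55.0
```

Emit:
play_rows --increments "0.8 3.36 0 0 -1; 0 0 0 3.1 -1; 0 0 0 3.1 -1; 0 0 0 0 -1; 0 0 0 0 -1"

```text
clock: 6.2
position: [0.4681, 0.0396, 0.1715]
ee_rot: [-0.194, -3.133, 0.001]
force: [0.2, -0.8, -3.1]
width: 0.28
gripper_force: 55.0
```

Emit:
play_rows --increments "0 0 1.6 0 -1; 0 0 1.6 0 -1; 0 0 1 0 -1; 0 0 0.2 0 -1; 0 0 0 0 -1"

```text
clock: 6.62
position: [0.4684, 0.039, 0.1279]
ee_rot: [-0.197, -3.133, 0.001]
force: [0.7, -0.3, -3.3]
width: 0.284
gripper_force: 55.0
```

Emit:
play_rows --increments "0 0 0.1 0 -1; 0 0 0.1 0 -1; 0 0 0.1 0 -1; 0 0 0 0 -1; 0 0 0 0 -1"

```text
clock: 7.03
position: [0.4693, 0.0396, 0.126]
ee_rot: [0.197, 3.135, 0.0]
force: [0.6, -0.0, -4.1]
width: 0.279
gripper_force: 55.0
```

Emit:
play_rows --increments "0 0 0.1 0 -1; 0 0 0.1 0 -1; 0 0 0.1 0 -1; 0 0 0 0 -1; 0 0 0 0 -1"

```text
clock: 7.45
position: [0.4691, 0.0395, 0.1226]
ee_rot: [-0.197, -3.135, 0.0]
force: [-0.2, -0.1, -3.8]
width: 0.278
gripper_force: 55.0
```

Emit:
play_rows --increments "0 0 0.1 0 -1; 0 0 0.1 0 -1; 0 0 0.1 0 -1; 0 0 0 0 -1; 0 0 0 0 -1"

```text
clock: 7.87
position: [0.4691, 0.0395, 0.1197]
ee_rot: [-0.197, -3.135, -0.0]
force: [-0.5, -0.1, -3.8]
width: 0.279
gripper_force: 55.0
```

Emit:
play_rows --increments "0 0 0.1 0 -1; 0 0 0.1 0 -1; 0 0 0 0 -1; 0 0 0 0 -1"

```text
clock: 8.2
position: [0.4692, 0.0397, 0.118]
ee_rot: [0.197, 3.135, 0.001]
force: [-0.9, 1.1, 4.0]
width: 0.282
gripper_force: 55.0
```

Emit:
play_rows --increments "0 0 0.1 0 -1; 0 0 0.1 0 -1; 0 0 0 0 -1; 0 0 0 0 -1"

```text
clock: 8.53
position: [0.4693, 0.0396, 0.1159]
ee_rot: [0.197, 3.135, 0.0]
force: [-2.2, 0.5, 6.8]
width: 0.282
gripper_force: 55.0
```

Emit:
play_rows --increments "0 0 0.1 0 -1; 0 0 0 0 -1; 0 0 0 0 -1"

```text
clock: 8.78
position: [0.4693, 0.0396, 0.1151]
ee_rot: [0.197, 3.135, 0.001]
force: [-3.4, 0.7, 10.6]
width: 0.284
gripper_force: 55.0
```

Emit:
play_rows --increments "0 0 0.03 0 -1; 0 0.2 0.007 0 -1; 0 0.2 0.007 0 -1; 0 0.2 0.007 0 -1; 0 0.2 0.007 0 -1"

```text
clock: 9.2
position: [0.4703, 0.047, 0.1146]
ee_rot: [0.197, 3.135, -0.0]
force: [-4.0, -3.3, 13.3]
width: 0.283
gripper_force: 55.0
```

Emit:
play_rows --increments "0 0.2 0.007 0 -1; 0 0.2 0.007 0 -1; 0 0.2 0.007 0 -1; 0 0.2 0.007 0 -1; 0 0.2 0.007 0 -1"

```text
clock: 9.62
position: [0.4717, 0.0575, 0.1144]
ee_rot: [0.197, 3.135, 0.001]
force: [-3.1, 0.8, 11.8]
width: 0.283
gripper_force: 55.0
```

Emit:
play_rows --increments "0 0.25 0.01 0 -1; 0 0.25 0.01 0 -1; 0 0.25 0.01 0 -1; 0 0.25 0.01 0 -1; 0 0.25 0.01 0 -1"

```text
clock: 10.03
position: [0.4733, 0.0702, 0.1139]
ee_rot: [0.197, 3.135, 0.001]
force: [-3.9, 0.5, 12.9]
width: 0.281
gripper_force: 55.0
```

Emit:
play_rows --increments "0 0.25 0.009 0 -1; 0 0.25 0.009 0 -1; 0 0.25 0.009 0 -1; 0 0.25 0.009 0 -1; 0 0.25 0.009 0 -1"

```text
clock: 10.45
position: [0.4748, 0.0818, 0.1135]
ee_rot: [0.198, 3.135, -0.0]
force: [-3.9, -1.2, 13.8]
width: 0.279
gripper_force: 55.0
```

Force about 17 N, steady. Continue.

Emit:
play_rows --increments "0 0.25 0.008 0 -1; 0 0.25 0.008 0 -1; 0 0.25 0.008 0 -1; 0 0.25 0.008 0 -1; 0 0.25 0.008 0 -1"

```text
clock: 10.87
position: [0.4765, 0.095, 0.1131]
ee_rot: [0.197, 3.134, 0.001]
force: [-3.9, 0.8, 13.6]
width: 0.281
gripper_force: 55.0
```

Emit:
play_rows --increments "0 0.25 0.008 0 -1; 0 0.25 0.008 0 -1; 0 0.25 0.008 0 -1; 0 0.25 0.008 0 -1; 0 0.25 0.008 0 -1"

```text
clock: 11.28
position: [0.478, 0.1065, 0.1127]
ee_rot: [0.197, 3.135, -0.0]
force: [-3.6, -3.6, 14.9]
width: 0.276
gripper_force: 55.0
```

Emit:
play_rows --increments "0 0.25 0.008 0 -1; 0 0.25 0.008 0 -1; 0 0.25 0.008 0 -1; 0 0.25 0.008 0 -1; 0 0.25 0.008 0 -1"

```text
clock: 11.7
position: [0.4797, 0.1199, 0.1124]
ee_rot: [0.197, 3.134, 0.002]
force: [-3.4, 1.0, 12.1]
width: 0.282
gripper_force: 55.0
```

Emit:
play_rows --increments "0 0.25 0.008 0 -1; 0 0.25 0.008 0 -1; 0 0.25 0.008 0 -1; 0 0.25 0.008 0 -1; 0 0.25 0.008 0 -1"

```text
clock: 12.12
position: [0.4813, 0.1324, 0.112]
ee_rot: [0.196, 3.134, 0.002]
force: [-3.4, -0.2, 13.1]
width: 0.279
gripper_force: 55.0
```

Emit:
play_rows --increments "0 0.25 0.009 0 -1; 0 0.25 0.009 0 -1; 0 0.25 0.009 0 -1; 0 0.25 0.009 0 -1; 0 0.25 0.009 0 -1"

```text
clock: 12.53
position: [0.4829, 0.1446, 0.1116]
ee_rot: [0.197, 3.134, 0.002]
force: [-3.0, 0.5, 13.0]
width: 0.281
gripper_force: 55.0
```

Emit:
play_rows --increments "0 0.25 0.008 0 -1; 0 0.25 0.008 0 -1; 0 0.25 0.008 0 -1; 0 0.25 0.008 0 -1; 0 0.25 0.008 0 -1"

```text
clock: 12.95
position: [0.4845, 0.1573, 0.1112]
ee_rot: [0.196, 3.134, 0.002]
force: [-2.6, 0.1, 12.1]
width: 0.284
gripper_force: 55.0
```

Emit:
play_rows --increments "0 0.25 0.008 0 -1; 0 0.25 0.008 0 -1; 0 0.25 0.008 0 -1; 0 0.25 0.008 0 -1; 0 0.25 0.008 0 -1"

```text
clock: 13.37
position: [0.486, 0.1689, 0.1108]
ee_rot: [0.197, 3.134, 0.001]
force: [-2.7, -0.9, 13.9]
width: 0.283
gripper_force: 55.0
```

Emit:
play_rows --increments "0 0.25 0.009 0 -1; 0 0.25 0.009 0 -1; 0 0.25 0.009 0 -1; 0 0.25 0.009 0 -1; 0 0.2 0.008 0 -1"

```text
clock: 13.78
position: [0.4876, 0.1817, 0.1104]
ee_rot: [0.196, 3.134, 0.002]
force: [-2.5, -0.0, 13.0]
width: 0.279
gripper_force: 55.0
```

Emit:
play_rows --increments "0 0 0.03 0 -1; 0 0 0 0 -1; 0 0 0 0 -1"

```text
clock: 14.03
position: [0.4877, 0.182, 0.1102]
ee_rot: [0.196, 3.134, 0.003]
force: [-3.1, 1.7, 13.5]
width: 0.278
gripper_force: 55.0
```

Run:
```python
from h import *
p=vision.get_image("wrist");save(p,"w2.png")
```

```text
(no output)
```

View pics/w2.png

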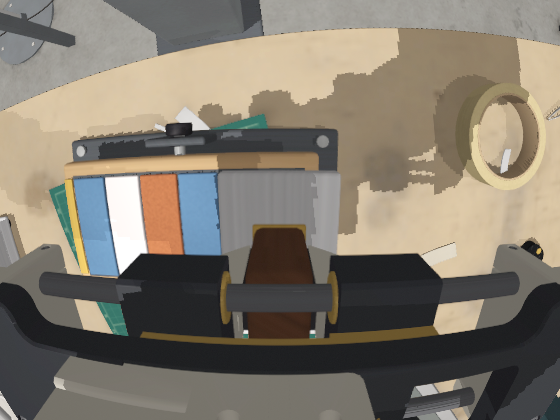

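Emit:
play_rows --increments "0 0 -1 0 -1; 0 0 -1.8 0 -1; 0 0 -2 0 -1; 0 0 -1.7 0 -1; 0 0 0 0 -1"

```text
clock: 14.5
position: [0.4886, 0.1812, 0.177]
ee_rot: [0.197, 3.132, 0.003]
force: [1.2, 0.1, -3.7]
width: 0.281
gripper_force: 55.0
```

Emit:
play_rows --increments "-0.7 -3.4 0 0 -1; -0.7 -3.4 0 0 -1; -0.7 -3.4 0 0 -1; -0.7 -3.4 0 0 -1; -0.7 -3.4 0 0 -1"

```text
clock: 14.92
position: [0.4996, 0.0062, 0.1733]
ee_rot: [-0.196, -3.134, 0.001]
force: [0.8, -0.2, -3.2]
width: 0.278
gripper_force: 55.0
```

Emit:
play_rows --increments "-0.7 -3.4 0 0 -1; -0.7 -3.4 0 0 -1; -0.7 -3.4 0 0 -1; -0.7 -3.4 0 0 -1; -0.7 -3.4 0 0 -1"

```text
clock: 15.33
position: [0.5131, -0.1668, 0.1732]
ee_rot: [-0.197, -3.134, 0.0]
force: [0.4, -0.1, -3.4]
width: 0.281
gripper_force: 55.0
```

Emit:
play_rows --increments "0 0 0 -3.1 -1; 0 0 0 -3.1 -1; 0 0 0 0 -1; 0 0 0 0 -1; 0 0 0 0 -1"

```text
clock: 15.75
position: [0.5136, -0.1647, 0.1737]
ee_rot: [-0.029, -3.141, -0.0]
force: [-0.1, 0.7, -2.8]
width: 0.281
gripper_force: 55.0
```

Run:
```python
from h import *
s=arm.observe();print(s["position"],s["ee_rot"])
p=vision.get_image("wrist");save(p,"w3.png")
z=p["z_map"].astype(float);K=p["mtx"];v,u=np.indices(z.shape)
a=(u-K[0,2])/K[0,0];b=(v-K[1,2])/K[1,1];r=np.hypot(a,b)+1e-9
k=np.where(r<1.5,np.tan(np.minimum(r,1.5)),np.nan)/r
P=np.stack([a*k*z,-b*k*z,-z],-1);T=p["cam_to_world"];W=P@T[:3,:3].T+T[:3,3];W[z<=0]=np.nan
near=(abs(W[...,0]-.515)<.09)&(abs(W[...,1]+.165)<.09);Z=W[...,2]
for nm,lo,hi in(("rim",.058,.07),("foot",.004,.014),("bridge",.145,.185)):
    q=W[near&(Z>lo)&(Z<hi)];x=q[:,:2].astype(np.float32)
    if len(q)>5: print(nm,len(q),np.round(np.percentile(q,[5,50,95],axis=0),4).tolist(),cv2.minAreaRect(x))
q=W[near&(Z>.145)&(Z<.185)&(W[...,0]<.497)]
A=np.c_[q[:,:2]-[.47,-.165],np.ones(len(q))];print("bridge plane",np.linalg.lstsq(A,q[:,2],rcond=None)[0])
p=vision.get_image("top");W=cloud(p)
for i in range(6):
    c=np.array([.478,.111])+(i*.029-.0725)*np.array([.125,.992])
    m=np.hypot(W[...,0]-c[0],W[...,1]-c[1])<.011;print(i,m.sum(),np.nanmedian(W[m][:,2]).round(4))
```

```text
[ 0.51356965 -0.16467644  0.17365642] [-2.85331328e-02 -3.14056107e+00 -4.34359035e-04]
rim 243 [[0.4687, -0.1926, 0.058], [0.4714, -0.1664, 0.0584], [0.4782, -0.1368, 0.0593]] ((0.47409459948539734, -0.16441504657268524), (0.05859850347042084, 0.011219673790037632), 88.91387176513672)
foot 2073 [[0.4545, -0.2058, 0.0077], [0.465, -0.1642, 0.009], [0.4859, -0.1222, 0.0106]] ((0.4704504907131195, -0.1639775037765503), (0.09046623855829239, 0.03357422724366188), 88.9378662109375)
bridge 8975 [[0.4654, -0.1921, 0.1674], [0.4828, -0.1634, 0.1688], [0.5026, -0.1348, 0.1784]] ((0.5139076113700867, -0.16389812529087067), (0.06455916166305542, 0.09968110918998718), 89.11248016357422)
bridge plane [ 0.10826463 -0.00089403  0.16818072]
0 54 0.0575
1 54 0.0565
2 54 0.0549
3 56 0.0551
4 56 0.0536
5 55 0.053
```

View pics/w3.png

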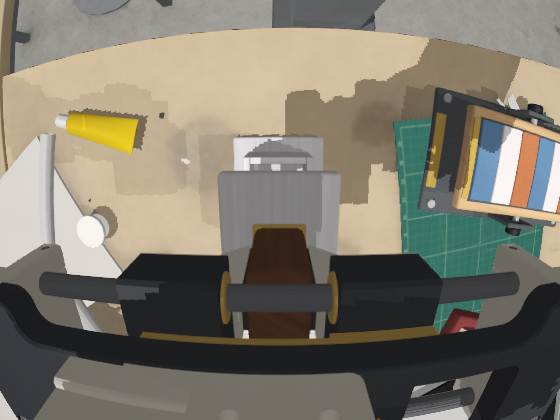

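Run:
```python
from h import *
s=arm.observe();print(s["position"],s["ee_rot"])
p=vision.get_image("wrist")
z=p["z_map"].astype(float);K=p["mtx"];v,u=np.indices(z.shape)
a=(u-K[0,2])/K[0,0];b=(v-K[1,2])/K[1,1];r=np.hypot(a,b)+1e-9
k=np.where(r<1.5,np.tan(np.minimum(r,1.5)),np.nan)/r
P=np.stack([a*k*z,-b*k*z,-z],-1);T=p["cam_to_world"];W=P@T[:3,:3].T+T[:3,3];W[z<=0]=np.nan
X,Y,Z=W[...,0],W[...,1],W[...,2]
m=(abs(Z-.168)<.008)&(X>.467)&(X<.492)&(abs(Y+.164)<.029);q=W[m]
ok=np.ones(len(q),bool);A=np.c_[q[:,:2]-[.48,-.164],np.ones(len(q))]
for _ in range(6):
    c=np.linalg.lstsq(A[ok],q[ok,2],rcond=None)[0];ok=abs(q[:,2]-A@c)<.002
print(ok.sum(),len(q),c)
for x in np.arange(.468,.5,.004):
  n=m&(abs(X-x)<.002)
  if n.sum()>3: print(round(x,3),n.sum(),np.nanmedian(Z[n]).round(4))
```

```text
[ 0.51380026 -0.16463748  0.17397683] [-2.71799224e-02 -3.14109897e+00 -2.22454802e-04]
5174 5307 [-0.00862536  0.00113752  0.16907204]
0.468 649 0.1692
0.472 862 0.1691
0.476 839 0.1691
0.48 825 0.1691
0.484 810 0.169
0.488 807 0.169
0.492 515 0.1692
```

Emit:
play_rows --increments "-0.2 0 1.5 0 -1; 0 0 1.5 0 -1; 0 0 1.5 0 -1; 0 0 0 0 -1; 0 0 0 0 -1"

```text
clock: 16.32
position: [0.5154, -0.1649, 0.1289]
ee_rot: [-0.027, -3.14, -0.0]
force: [0.2, -0.4, -2.9]
width: 0.282
gripper_force: 55.0
```

Emit:
play_rows --increments "0 0 0.4 0 -1; 0 0 0.5 0 -1; 0 0 0.6 0 -1; 0 0 0.5 0 -1; 0 0 0 0 -1"

```text
clock: 16.73
position: [0.5153, -0.165, 0.1083]
ee_rot: [-0.027, -3.14, -0.001]
force: [-0.3, -0.6, -3.2]
width: 0.28
gripper_force: 55.0
```

Emit:
play_rows --increments "0 0 0.6 0 -1; 0 0 0.7 0 -1; 0 0 0.7 0 -1; 0 0 0.5 0 -1; 0 0 0 0 -1"

```text
clock: 17.15
position: [0.515, -0.1649, 0.0829]
ee_rot: [-0.027, -3.139, -0.001]
force: [0.3, 0.3, -3.9]
width: 0.276
gripper_force: 55.0
```

Emit:
play_rows --increments "0 0 0.3 0 -1; 0 0 0.3 0 -1; 0 0 0.2 0 -1; 0 0 0 0 -1; 0 0 0 0 -1"

```text
clock: 17.57
position: [0.5159, -0.1652, 0.0762]
ee_rot: [-0.027, -3.141, -0.0]
force: [-0.6, -0.7, -3.4]
width: 0.278
gripper_force: 55.0
```

Emit:
play_rows --increments "0 0 0.1 0 -1; 0 0 0.1 0 -1; 0 0 0 0 -1; 0 0 0 0 -1"

```text
clock: 17.9
position: [0.5159, -0.1652, 0.0743]
ee_rot: [0.027, 3.141, 0.0]
force: [0.2, -0.0, -2.5]
width: 0.277
gripper_force: 55.0
```

Emit:
play_rows --increments "0 0 0.1 0 -1; 0 0 0 0 -1; 0 0 0 0 -1"

```text
clock: 18.15
position: [0.5159, -0.1652, 0.0732]
ee_rot: [-0.027, -3.141, -0.0]
force: [0.0, 0.3, -2.7]
width: 0.279
gripper_force: 55.0
```

Emit:
play_rows --increments "0 0 0.05 0 -1; 0 0 0 0 -1; 0 0 0 0 -1"

```text
clock: 18.4
position: [0.5159, -0.1652, 0.0728]
ee_rot: [0.027, 3.141, 0.0]
force: [-0.5, -0.3, -1.7]
width: 0.277
gripper_force: 55.0
```

Touching the rim. Release and rise.

Emit:
play_rows --increments "0 0 0 0 1; 0 0 0 0 1; 0 0 0 0 1; 0 0 0 0 1; 0 0 0 0 1"

```text
clock: 18.82
position: [0.516, -0.1653, 0.0728]
ee_rot: [0.027, 3.141, -0.0]
force: [0.3, -0.4, -0.3]
width: 0.596
gripper_force: 0.0
```

Emit:
play_rows --increments "0 0 0 0 1; 0 0 0 0 1; 0 0 0 0 1; 0 0 0 0 1; 0 0 0 0 1"

```text
clock: 19.23
position: [0.5159, -0.1652, 0.0728]
ee_rot: [-0.027, -3.141, -0.0]
force: [-0.6, 0.0, -0.5]
width: 0.951
gripper_force: 0.0
```

Emit:
play_rows --increments "0 0 -2 0 1; 0 0 -3 0 1; 0 0 -3 0 1; 0 0 -3 0 1; 0 0 -3 0 1"

```text
clock: 19.65
position: [0.5155, -0.1653, 0.2142]
ee_rot: [-0.027, -3.141, 0.0]
force: [0.2, -0.7, -0.7]
width: 1.003
gripper_force: 0.0
```

Emit:
play_rows --increments "0 0 -1 0 1; 0 0 0 0 1; 0 0 0 0 1; 0 0 0 0 1; 0 0 0 0 1"

```text
clock: 20.07
position: [0.515, -0.1649, 0.2212]
ee_rot: [-0.027, -3.139, -0.001]
force: [0.0, -0.9, 0.2]
width: 0.998
gripper_force: 0.0
```

Run:
```python
from h import *
p=vision.get_image("wrist");save(p,"w4.png")
z=p["z_map"].astype(float);K=p["mtx"];v,u=np.indices(z.shape)
a=(u-K[0,2])/K[0,0];b=(v-K[1,2])/K[1,1];r=np.hypot(a,b)+1e-9
k=np.where(r<1.5,np.tan(np.minimum(r,1.5)),np.nan)/r
P=np.stack([a*k*z,-b*k*z,-z],-1);T=p["cam_to_world"];W=P@T[:3,:3].T+T[:3,3];W[z<=0]=np.nan
near=(abs(W[...,0]-.515)<.08)&(abs(W[...,1]+.165)<.08)
for nm,lo,hi in(("handle",.118,.135),("foot",.004,.014)):
    q=W[near&(W[...,2]>lo)&(W[...,2]<hi)];x=q[:,:2].astype(np.float32);print(nm,len(q),np.round(np.median(q,0),4),cv2.minAreaRect(x))
# tiles, nearer view: heights
for i in range(6):
    c=np.array([.478,.111])+(i*.029-.0725)*np.array([.125,.992])
    m=np.hypot(W[...,0]-c[0],W[...,1]-c[1])<.011;print(i,m.sum(),np.nanmedian(W[m][:,2]).round(4) if m.any() else None)
```

```text
handle 1531 [ 0.5149 -0.1648  0.1235] ((0.516108512878418, -0.16467711329460144), (0.02545147016644478, 0.04307437315583229), 88.47711181640625)
foot 2096 [ 0.4692 -0.1653  0.0088] ((0.5157893896102905, -0.1652340590953827), (0.09051886945962906, 0.12476533651351929), 88.73783111572266)
0 276 0.0582
1 215 0.0574
2 194 0.0565
3 170 0.0555
4 149 0.0547
5 131 0.0539
```

View pics/w4.png

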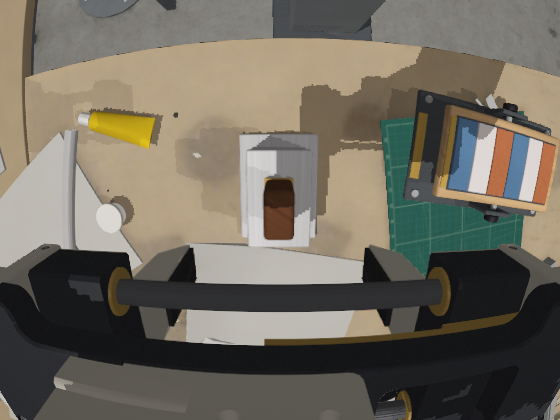

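The picture shows the roller seated in its holder (handle at 279,210). Its centre is within 1 mm of the holder's, at the same height as at the start. The tiles (500,165) now lie on one even plane.

```bash
python3 -c "
from cell import job
print(job.sign_off())"
```

```text
the job is handed in; nothing more can be done
None
```

The job is handed in: all six tiles were rolled home from the brass end at about 15–18 N (wrist-force readings), and the roller is back upright in its holder and released, though sign-off returned no verdict.

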